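Sort four marking templates back into their holders

TASK

The four marking templates on the bench lie in the wrong holders: change them round so that each lies flat on the floor of the holder whose badge shows its own outline, parking one in the plain spare holder when you need room. The holder with the round badge has a small swing tab over its template: turn it aside to get that template out, and when the round template is in, turn the tab fully back over it.

Things in the scene. Friction and masses are not known exactly. Their poses are not given: they have to be found in the camera images.
- template_round: round template: loose aluminium plate, diameter 64 mm, 8 mm thick, 0.1 kg. Origin: middle of its underside, z up (4 mm above the bench when seated). On its middle a black pull bar to pinch: 28 mm along x, 12 mm wide in y, top 34 mm above the underside. Starts flat in another's holder. Fits a recess easily with its x along the holder's x.
- template_triangle: triangular template: loose aluminium plate, sides 56 mm, a corner 32 mm out on +x, 8 mm thick, 0.1 kg. Origin: middle of its underside, z up (4 mm above the bench when seated). On its middle a black pull bar to pinch: 28 mm along x, 12 mm wide in y, top 34 mm above the underside. Starts flat in another's holder. Fits a recess easily with its x along the holder's x.
- template_square: square template: loose aluminium plate, 50 x 50 mm, 8 mm thick, 0.1 kg. Origin: middle of its underside, z up (4 mm above the bench when seated). On its middle a black pull bar to pinch: 28 mm along x, 12 mm wide in y, top 34 mm above the underside. Starts flat in another's holder. Fits a recess easily with its x along the holder's x.
- template_oblong: oblong template: loose aluminium plate, 62 mm (x) by 36 mm (y), 8 mm thick, 0.1 kg. Origin: middle of its underside, z up (4 mm above the bench when seated). On its middle a black pull bar to pinch: 28 mm along x, 12 mm wide in y, top 34 mm above the underside. Starts flat in another's holder. Fits a recess easily with its x along the holder's x.
- holder_round: holder with round badge: fixed shallow black tray with grey rim, 88 x 88 mm outside, 14 mm high, recess 80 x 80 mm, its floor 4 mm above the bench. Origin: centre of the underside; z up, x away from the robot (within 0.2 rad). Ear on its -x side, 10 mm high, to 80 mm from the centre; on it an aluminium round figure of 25-32 mm. The swing tab's pivot is at x = +40, y = +40 mm (far left corner).
- holder_triangle: holder with triangular badge: fixed shallow black tray with grey rim, 88 x 88 mm outside, 14 mm high, recess 80 x 80 mm, its floor 4 mm above the bench. Origin: centre of the underside; z up, x away from the robot (within 0.2 rad). Ear on its -x side, 10 mm high, to 80 mm from the centre; on it an aluminium triangular figure of 25-32 mm.
- holder_square: holder with square badge: fixed shallow black tray with grey rim, 88 x 88 mm outside, 14 mm high, recess 80 x 80 mm, its floor 4 mm above the bench. Origin: centre of the underside; z up, x away from the robot (within 0.2 rad). Ear on its -x side, 10 mm high, to 80 mm from the centre; on it an aluminium square figure of 25-32 mm.
- holder_oblong: holder with oblong badge: fixed shallow black tray with grey rim, 88 x 88 mm outside, 14 mm high, recess 80 x 80 mm, its floor 4 mm above the bench. Origin: centre of the underside; z up, x away from the robot (within 0.2 rad). Ear on its -x side, 10 mm high, to 80 mm from the centre; on it an aluminium oblong figure of 25-32 mm.
- holder_spare: plain spare holder, no badge, empty at the start, for parking: fixed shallow black tray with grey rim, 88 x 88 mm outside, 14 mm high, recess 80 x 80 mm, its floor 4 mm above the bench. Origin: centre of the underside; z up, x away from the robot (within 0.2 rad). (Scenery: a white panel 0.5 m tall stands left of the back holders, x 0.55 to 0.75, y over 0.28 m.)
- tab (a joint): swing tab (rad): steel strip 36 x 12 mm, z 15-19 mm, on the round-badge holder. 0 (start 0 to 0.15): points from its pivot to the holder's centre, over the template's edge; grows anticlockwise from above, out over the +x rim; recess clear from 1.3, stop 2.0. Turns lightly, stays put. Upright pin on it, 8 mm thick, 21 mm from the pivot, top at 42 mm: pinch or push it round.
There are look-alikes about, which are no part of the job. Leave any purple or turquoise look-alike of the template_round alone.

How it is judged:
At the end, for the whole second after the job is handed in: Each template lies flat (within 0.06 rad) on the recess floor of the holder with its own badge: origin less than 7 mm above the holder's underside and within 30 mm of its centre, at rest; the swing tab is back over the round template (joint below 0.3 rad) (horizontal distance between template_round and holder_round below 0.03 m and z of template_round in the frame of holder_round below 0.007 m and angle between each of template_round, template_triangle, template_square, template_oblong's own z axis and vertical below 0.06 rad and linear speed of each of template_round, template_triangle, template_square, template_oblong below 0.02 m/s and horizontal distance between template_triangle and holder_triangle below 0.03 m and z of template_triangle in the frame of holder_triangle below 0.007 m and horizontal distance between template_square and holder_square below 0.03 m and z of template_square in the frame of holder_square below 0.007 m and horizontal distance between template_oblong and holder_oblong below 0.03 m and z of template_oblong in the frame of holder_oblong below 0.007 m and value of joint tab below 0.3 rad); the robot touches nothing.
It also fails if it takes over 125 s, if anything falls off the work surface, if the arm or the gripper's body presses on something with over 40 N, if the wrist force passes 120 N, or if a joint passes its speed limit or range.

ROBOT

A 7-joint arm with a two-finger parallel gripper is mounted at the origin on a cart in front of the work surface, level with it; the furniture and walls round the work are solid. World frame = base frame: x ahead of the robot, y to its left, z up, the work surface at z = 0. Lengths are in m, angles in rad, forces in N, time in s.
With the tool pointing down it reaches from about 0.4 to 0.9 m from the base axis. Payload 5.5 kg.
Tool frame: the origin (TCP) lies midway between the tips of the shut fingers; the grasp point (between the pads) lies 19 mm behind it (manip.grip_depth is the distance from the TCP to the grasp point, in m); z points along the fingers, y is the line along which they close (so a half turn about z gives the same grasp; the last joint's range is limited). The gripper opens to 92 mm and grips with 3 to 60 N. Pads are 19 mm wide; open, the fingers measure 130 mm over their backs; the gripper's body (75 mm by 190 mm) begins 47 mm behind the grasp point.
Start: joints at [-0.848, 0.501, -0.427, 1.55, 0.221, 1.138, -0.21], TCP at [0.288, 0.583, 0.227] pointing down, gripper open.
Joint ranges: [-2.88, 2.88], [-0.31, 2.03], [-1.54, 1.56], [0.2, 2.42], [-1.41, 4.55], [0.19, 2.02], [-2.57, 2.57]. Speed limits (rad/s): [2.57, 2.57, 3.14, 3.14, 3.14, 3.14, 3.14].

INTERFACE

Orientations are given as a unit quaternion [x, y, z, w].
In Python, from bench import manip, effector, viewer gives the robot as it stands. Calls block until the motion is done:
- manip.move_pose(position, orientation): joint-space move of the TCP to a pose.
- manip.servo_line(position, ori=None, vel=0.15): straight line of the TCP; ori=None keeps the orientation; vel is the mean speed in m/s.
- manip.movej(angles): joint-space move.
- effector.open_jaws() and effector.close(f_grip=None): open the fingers fully, or close them until they stop; f_grip is the grip in N (None keeps the last).
- manip.sleep(seconds).
- manip.solve_ik(position, orientation): joint angles nearest the present ones, or None.
- viewer.get_image(name): name is "scene" or "side" or "wrist"; returns the picture (420x560x3 uint8, red, green, blue); there is no depth.
- viewer.get_calibration(name): a dict with "vfov" (degrees; the focal length in pixels is half the picture's height over the tangent of half this angle, whatever the lens; pixels are square), "cx", "cy" (the principal point, pixels), "eye" and "attitude" of the camera in the world. Camera axes: x right, y down, z forward; pixel columns grow to the right and rows downward; lengths in m; the calibration is good to about 2 mm. A picture is of the moment at which its call begins: read the wrist's pose just before it. get_calibration takes no time and is no camera call; for the wrist camera it gives the pose at the moment of the call.
A pose or a line that the arm cannot do raises manip.PlanningError and nothing moves.
- manip.hand_in(): hands the job in; it is judged then, once.
Readings, each from a call of its own:
- manip.current_clock(): time.
- manip.current_q(): joint angles.
- manip.current_joint_velocities(): joint speeds.
- manip.current_tau(): joint torques, N m.
- manip.current_tool_pos(): TCP position.
- manip.current_tcp_rot(): TCP orientation.
- manip.current_force(): force on the tool from outside, world axes, zero at the start.
- manip.current_wrist_torque(): the same for the moment, N m.
- manip.current_finger_gap(): finger opening in m.
- manip.current_gripper_force(): force on a finger pad.
Only numpy, scipy, OpenCV 4.12 (cv2) and the standard library are available. Lean on these libraries where they do the work, as an engineer would, in place of code of your own. Each camera call takes 0.05 s, during which the arm holds its last target. There are 200 camera calls.

## Working session

There is one attempt and no reset: what is moved stays moved. The work goes in short steps, each a Python script; the robot and the scene stay as the last script left them, time stands still between calls to the robot, and variables do not carry over. Pictures are saved under pics/ and viewed, at most 14 in all, crops included, and the job is handed in when it is done.

```bash
ls; mkdir -p pics; python3 - <<'E'
from bench import manip, effector, viewer
import cv2
for n in("scene","side","wrist"):
    c=viewer.get_calibration(n);print(n,c)
    im=viewer.get_image(n);cv2.imwrite(f"pics/{n}0.png",im[:,:,::-1])
print(manip.current_clock(),manip.current_tcp_rot())
E
```

```text
pics
scene {'vfov': 57.573875420708454, 'cx': 279.3613658444101, 'cy': 207.6443166209218, 'eye': array([ 0.40730869, -0.41324295,  0.80135868]), 'attitude': array([ 0.94906046, -0.201737  ,  0.04370673, -0.23806751])}
side {'vfov': 43.81061587302457, 'cx': 278.28769414145836, 'cy': 202.17070373681864, 'eye': array([0.63064214, 0.73084128, 0.86341932]), 'attitude': array([ 0.04148659,  0.92726447, -0.37144716, -0.02205628])}
wrist {'vfov': 63.48913079048257, 'cx': 278.32061343589965, 'cy': 200.8098256174554, 'eye': array([0.22259864, 0.6156889 , 0.3827588 ]), 'attitude': array([0.8409341 , 0.52293098, 0.07252136, 0.11880105])}
0.15 [ 2.27871154e-01  9.73690983e-01 -7.52084057e-04 -2.02073453e-04]
```

View pics/scene0.png

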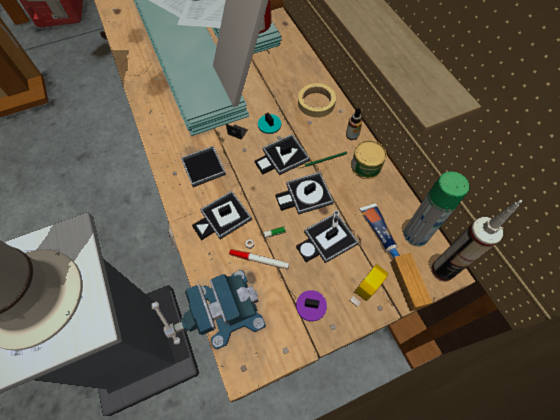

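View pics/side0.png

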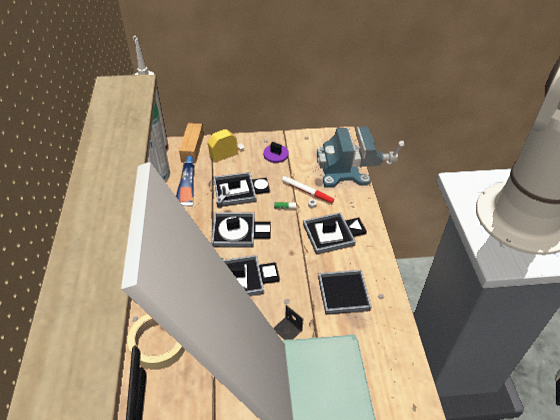

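The scene picture shows the spare holder at (204,166), the triangle-badge holder at (226,215) and three back holders at (285,155), (308,192) and (330,238). The round badge is the one at (330,238). Possible mix-ups for the round template: the white disc at (308,192), the turquoise disc at (270,123), the purple disc at (312,305). I choose the white one lying in a holder.

```bash
cat > h.py <<'E'
from bench import manip, effector, viewer
import numpy as np, cv2
from scipy.spatial.transform import Rotation as R
def ray(c,px,z):
    px=np.atleast_2d(px).astype(float); f=210/np.tan(np.radians(c['vfov'])/2)
    d=np.c_[(px[:,0]-c['cx'])/f,(px[:,1]-c['cy'])/f,np.ones(len(px))]
    d=R.from_quat(c['attitude']).apply(d); e=np.array(c['eye'])
    return e+d*((z-e[2])/d[:,2])[:,None]
def proj(c,p):
    f=210/np.tan(np.radians(c['vfov'])/2)
    d=R.from_quat(c['attitude']).inv().apply(np.atleast_2d(p)-c['eye'])
    return np.c_[d[:,0]/d[:,2]*f+c['cx'],d[:,1]/d[:,2]*f+c['cy']]
def down(yaw):  # tool z down, tool x at yaw in the world
    return R.from_matrix(np.c_[[np.cos(yaw),np.sin(yaw),0],[np.sin(yaw),-np.cos(yaw),0],[0,0,-1]]).as_quat()
E
python3 - <<'E'
from h import *
c=viewer.get_calibration("scene")
print(ray(c,[(204,166),(226,215),(285,155),(308,192),(330,238),(270,123)],.014).round(3))
im=cv2.imread("pics/scene0.png")[125:275,180:370]
cv2.imwrite("pics/crop1.png",cv2.resize(im,None,fx=4,fy=4,interpolation=cv2.INTER_CUBIC))
w=viewer.get_calibration("wrist");T=R.from_quat(manip.current_tcp_rot())
print(T.inv().apply(w['eye']-manip.current_tool_pos()), (T.inv()*R.from_quat(w['attitude'])).as_matrix().round(2))
for yaw in(-1.57,0,1.57,3.14):
    for p in([.5,.1,.35],[.6,.1,.3],[.6,0,.3]): print(yaw,p,manip.solve_ik(p,down(yaw)))
E
```

```text
[[ 0.443  0.158  0.014]
 [ 0.447  0.007  0.014]
 [ 0.641  0.106  0.014]
 [ 0.646 -0.015  0.014]
 [ 0.639 -0.143  0.014]
 [ 0.647  0.216  0.014]]
[ 0.07379841  0.00089227 -0.15700017] [[ 0.   -0.96 -0.28]
 [ 1.    0.   -0.  ]
 [ 0.   -0.28  0.96]]
-1.57 [0.5, 0.1, 0.35] [ 0.86673821  0.43523267 -1.44680808  1.71689707  0.43964638  1.38615293
  2.48877557]
-1.57 [0.6, 0.1, 0.3] [ 0.63256105  0.66629192 -1.29912483  1.55800592  0.64696306  1.41437171
  2.42754876]
-1.57 [0.6, 0, 0.3] [-0.94016757  0.82396801  1.52940894  1.63525625 -0.82601737  1.49666992
 -2.49089113]
0 [0.5, 0.1, 0.35] [-0.39519473  0.11315574  0.15940538  1.75097493 -0.01871558  1.27893288
 -1.80220235]
0 [0.6, 0.1, 0.3] [-0.36144038  0.3349417   0.19680439  1.59195659 -0.06846098  1.22145449
 -1.72264575]
0 [0.6, 0, 0.3] [-0.21244459  0.31993568  0.21414208  1.61345978 -0.07133861  1.2158623
 -1.55483074]
1.57 [0.5, 0.1, 0.35] [-0.16266437  0.11824987 -0.09611788  1.74355134  0.01181721  1.28035138
 -0.26229577]
1.57 [0.6, 0.1, 0.3] [-0.09693844  0.33774055 -0.14537203  1.58209069  0.05103392  1.22547806
 -0.25228798]
1.57 [0.6, 0, 0.3] [-4.17816714e-02  3.17575664e-01 -3.80179716e-03  1.60720152e+00
  1.26563102e-03  1.21681787e+00 -4.66283979e-02]
3.14 [0.5, 0.1, 0.35] [ 1.50863022e-03  1.26182020e-01 -2.77499059e-01  1.73833032e+00
  3.59728614e-02  1.28203607e+00  1.28506135e+00]
3.14 [0.6, 0.1, 0.3] [ 0.02339664  0.34920844 -0.30269745  1.57762226  0.10838057  1.23130799
  1.27095033]
3.14 [0.6, 0, 0.3] [ 0.11937796  0.32617032 -0.20992489  1.60124922  0.07111749  1.22166582
  1.46506247]
```

View pics/crop1.png

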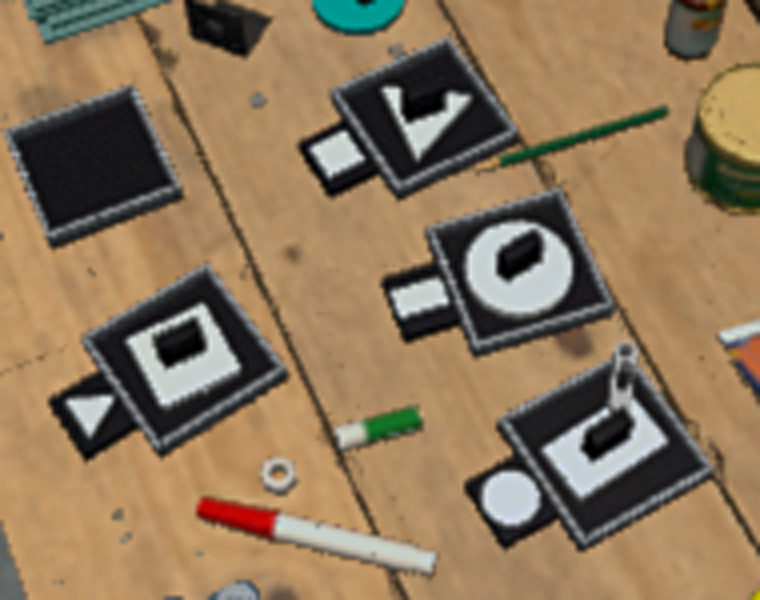

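The badges read: round at (510,498) in the crop, triangle (92,413), oblong (420,300) and square (338,155). The contents are: the round-badge holder has the oblong, the triangle-badge holder the square, the oblong-badge holder the round, and the square-badge holder the triangle. That makes two swaps. Next I take one overhead wrist view to measure.

```bash
python3 - <<'E'
from h import *
import pickle
manip.servo_line([.35,.3,.3],vel=.3)
manip.move_pose([.5,0,.25],down(np.pi))
manip.sleep(.3)
c=viewer.get_calibration("wrist");im=viewer.get_image("wrist")
cv2.imwrite("pics/w1.png",im[:,:,::-1]);pickle.dump(c,open("c1.pkl","wb"))
print(manip.current_clock(),manip.current_tool_pos(),manip.current_q().__repr__())
E
```

```text
2.925 [0.50001536 0.00059804 0.25014729] array([-0.03482214,  0.17694634, -0.022493  ,  1.90533015,  0.00443068,
        1.05909373,  1.51261437])
```

View pics/w1.png

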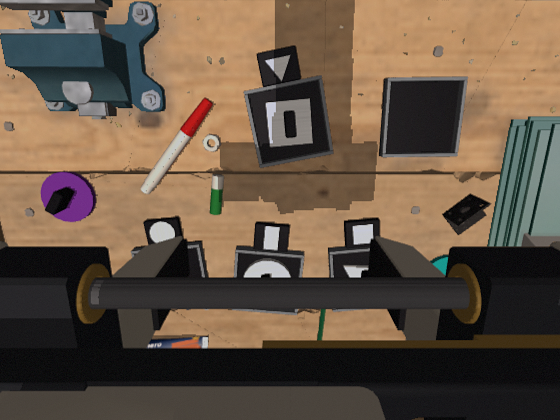

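The front holders are clear: the triangle badge at (288,120) and the spare at (424,117). The gripper hides the back row, so I shift forward 0.2 m for a second view.

```bash
python3 - <<'E'
from h import *
import pickle
manip.servo_line([.69,-.01,.25],vel=.3)
manip.sleep(.3)
c=viewer.get_calibration("wrist");im=viewer.get_image("wrist")
cv2.imwrite("pics/w2.png",im[:,:,::-1]);pickle.dump(c,open("c2.pkl","wb"))
print(manip.current_clock(),manip.current_tool_pos())
E
```

```text
4.0583 [ 0.68956084 -0.00993307  0.25071384]
```

View pics/w2.png

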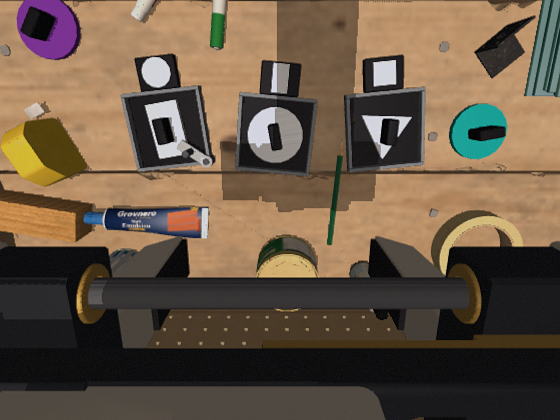

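The back row in view 2: the round badge holder at (166,128) holds the oblong and the tab pin is at (205,158). The oblong badge holder is at (276,133) with the round, and the square badge holder at (386,128) with the triangle. I measure these now.

```bash
cat > meas.py <<'E'
from h import *
import pickle
def measure(png,c,spots):
    im=cv2.imread(png); hsv=cv2.cvtColor(im,cv2.COLOR_BGR2HSV); out={}
    low=((hsv[...,1]<75)|(hsv[...,2]<45)).astype(np.uint8)
    op=cv2.morphologyEx(low,cv2.MORPH_OPEN,cv2.getStructuringElement(cv2.MORPH_ELLIPSE,(57,57)))
    white=((hsv[...,1]<70)&(hsv[...,2]>95)).astype(np.uint8)
    for n,(u,v,shape) in spots.items():
        _,lab=cv2.connectedComponents(op); m=(lab==lab[v,u]).astype(np.uint8)
        cnt=max(cv2.findContours(m,0,1)[0],key=len)[:,0]
        w=(ray(c,cnt,.014)[:,:2]*1000).astype(np.float32)
        (cc,sz,_)=r=cv2.minAreaRect(w); b=cv2.boxPoints(r); e=b[1]-b[0]
        a=np.degrees(np.arctan2(e[1],e[0])); a=(a+45)%90-45
        print(n,'holder',np.round(cc,1),np.round(sz,1),round(a,1))
        if shape:
            mm=white*cv2.erode(m,np.ones((13,13)))
            cs=cv2.findContours(mm,0,1)[0]; cs=max(cs,key=cv2.contourArea)[:,0]
            p=(ray(c,cs,.012)[:,:2]*1000).astype(np.float32)
            if shape=='round': print('   plate',cv2.minEnclosingCircle(p))
            elif shape=='tri': t=cv2.minEnclosingTriangle(p.reshape(-1,1,2))[1][:,0]; print('   plate',t.mean(0),t.round(1).tolist())
            else:
                r=cv2.minAreaRect(p);print('   plate',np.round(r[0],1),np.round(r[1],1),r[2])
E
python3 - <<'E'
from meas import *
L=lambda k:pickle.load(open(k,'rb'))
measure('pics/w1.png',L('c1.pkl'),dict(tri=(260,130,'sq'),spare=(424,117,None)))
measure('pics/w2.png',L('c2.pkl'),dict(rnd=(145,140,'ob'),obl=(250,120,'round'),sq=(365,110,'tri')))
c=L('c2.pkl')
print(ray(c,[(205,158)],.042))
E
```

```text
tri holder [443.4  12.6] [95.7 87.6] 10.8
   plate [447.4  13.1] [49.3 49.7] 5.43748664855957
spare holder [441.6 162.5] [86.4 91.4] 0.2
rnd holder [ 640.7 -136.4] [95.7 89.9] 7.2
   plate [ 644.2 -133.1] [62.2 44.6] 10.25839614868164
obl holder [647.2 -13.2] [87.7 95. ] -5.7
   plate ((650.8656616210938, -13.78359317779541), 31.906723022460938)
sq holder [641.9 111. ] [95.4 89.3] 6.8
   plate [645.63605 112.3667 ] [[628.2000122070312, 83.4000015258789], [629.7000122070312, 142.10000610351562], [679.0, 111.69999694824219]]
[[ 0.6728267  -0.08878096  0.042     ]]
```

```bash
python3 - <<'E'
from meas import *
L=lambda k:pickle.load(open(k,'rb'))
for n,f,ck,px in (('square','w1','c1.pkl',(288,123)),('oblong','w2','c2.pkl',(162,130)),('round','w2','c2.pkl',(275,137)),('tri','w2','c2.pkl',(388,130))):
    im=cv2.imread(f'pics/{f}.png');c=L(ck);hsv=cv2.cvtColor(im,cv2.COLOR_BGR2HSV)
    d=((hsv[...,2]<70)).astype(np.uint8)
    d=cv2.morphologyEx(d,cv2.MORPH_OPEN,np.ones((3,3)))
    _,lab,st,_=cv2.connectedComponentsWithStats(d,connectivity=4);l=lab[px[1],px[0]]
    p=(ray(c,np.argwhere(lab==l)[:,::-1],.038)[:,:2]*1000).astype(np.float32)
    r=cv2.minAreaRect(p);print(n,l,st[l],np.round(r[0],1),np.round(r[1],1),round(r[2],1))
a=cv2.imread('pics/w1.png')[70:170,235:335];b=cv2.imread('pics/w2.png')[45:180,120:430]
cv2.imwrite('pics/crop2.png',np.vstack([cv2.resize(b,None,fx=2.5,fy=2.5,interpolation=2),cv2.copyMakeBorder(cv2.resize(a,None,fx=2.5,fy=2.5,interpolation=2),0,0,0,525,0)]))
E
```

```text
square 13 [284 111  12  27 294] [447.6  13.1] [27.1 11.7] 0.9
oblong 23 [152 118  22  27 423] [ 644.2 -133.1] [26.6 18. ] 10.5
round 25 [268 123  14  28 283] [650.3 -13.4] [28.3 11.7] 8.8
tri 16 [ 350   91   72   78 4250] [643.7 105.2] [75.6 75.2] 5.4
```

View pics/crop2.png

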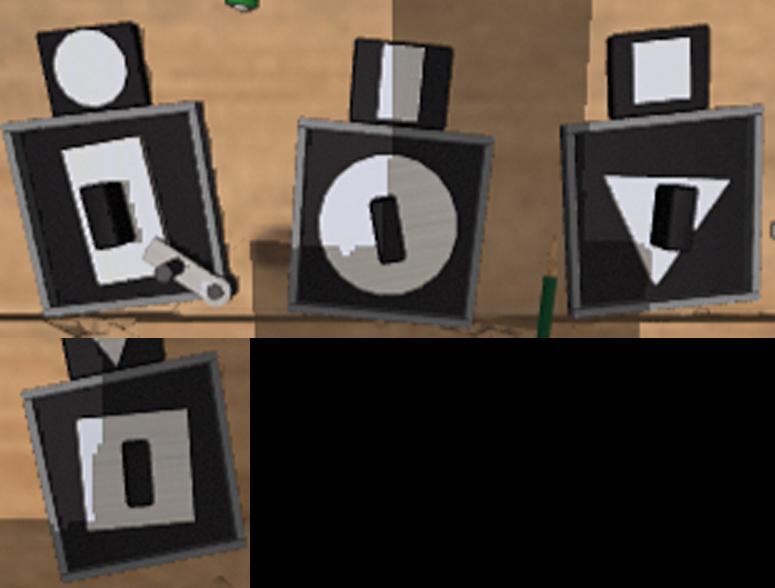

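```bash
cat >> h.py <<'E'
H=dict(tri=(.4473,.0132,10.8),spare=(.4416,.164,.2),rnd=(.6444,-.137,7.2),obl=(.6508,-.0137,-5.7),sq=(.6456,.112,6.8))
UP=.105
def Y(deg): return down(np.pi+np.radians(deg))
def transfer(a,b,yaw_a=None,zg=.017):
    xa,ya,ha=H[a]; xb,yb,hb=H[b]; qa=Y(ha if yaw_a is None else yaw_a)
    effector.open_jaws()
    manip.servo_line([xa,ya,UP],qa,.25); manip.servo_line([xa,ya,zg],None,.12)
    effector.close(20); g=manip.current_finger_gap()
    manip.servo_line([xa,ya,UP],None,.15); g2=manip.current_finger_gap()
    print(a,b,'gap',g,g2,manip.current_force().round(2))
    if not .009<g2<.016: raise SystemExit('lost')
    manip.servo_line([xb,yb,UP],Y(hb),.25); manip.servo_line([xb,yb,zg+.001],None,.12)
    manip.sleep(.2); print('  at place',manip.current_tool_pos().round(4),manip.current_force().round(2))
    effector.open_jaws(); manip.servo_line([xb,yb,UP],None,.2)
    print('  t',manip.current_clock())
E
python3 - <<'E'
from h import *
manip.servo_line([.66,.08,.15],Y(0),.25)
transfer('sq','spare',-1.5)
E
```

```text
sq spare gap 0.011886214319413137 0.011968771013101067 [-0.28  0.04 -1.06]
  at place [0.442  0.1641 0.0183] [ 0.04 -0.33  0.24]
  t 12.1417
```

```bash
python3 - <<'E'
from h import *
transfer('tri','sq',3)
transfer('spare','tri',.2)
manip.sleep(.2)
cv2.imwrite("pics/s2.png",cv2.resize(viewer.get_image("scene")[125:275,180:370,::-1],None,fx=3,fy=3,interpolation=2))
E
```

```text
tri sq gap 0.0116985728647125 0.011683870537133514 [-0.05 -0.21 -1.14]
  at place [0.646  0.1121 0.0185] [-0.12  0.13 -1.16]
  t 19.9417
spare tri gap 0.01196370655614817 0.011756803118237411 [ 0.12  0.82 -1.28]
  at place [0.4477 0.0134 0.0183] [-0.15 -0.58 -1.36]
  t 27.7
```

View pics/s2.png

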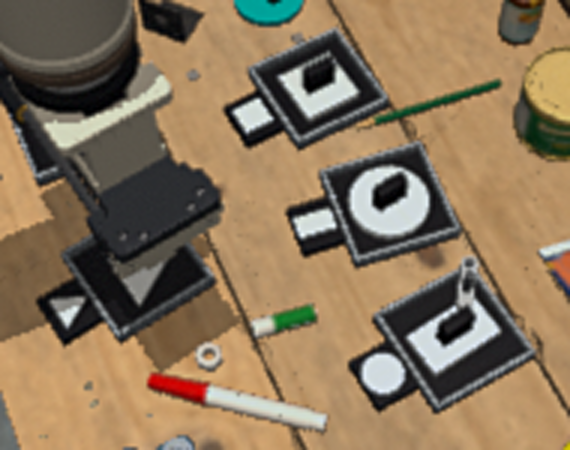

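The square lies in the square-badge holder at (315,90), and the triangle is in the triangle-badge holder under the gripper. Next is the tab.

```bash
cat >> h.py <<'E'
def tabpose(th,z):
    x,y,h=H['rnd']; h=np.radians(h); c,s=np.cos(h),np.sin(h)
    a=np.radians(225)+h+th
    p=np.array([x+40*.001*(c-s),y+40*.001*(s+c)])+.021*np.array([np.cos(a),np.sin(a)])
    return [p[0],p[1],z], down(np.radians(45)+h+th)
def tab(th0,th1):
    p,q=tabpose(th0,.14); effector.open_jaws()
    manip.servo_line([p[0],p[1],.14],None,.3); manip.move_pose(p,q)
    p,q=tabpose(th0,.024); manip.servo_line(p,q,.12)
    effector.close(8); print('gap',manip.current_finger_gap(),manip.current_force().round(2))
    for t in np.linspace(th0,th1,10)[1:]:
        p,q=tabpose(t,.024); manip.servo_line(p,q,.06)
    print('end gap',manip.current_finger_gap(),manip.current_force().round(2))
    effector.open_jaws(); p,q=tabpose(th1,.14); manip.servo_line(p,None,.2)
    print('t',manip.current_clock(),'q',manip.current_q().round(2))
E
python3 - <<'E'
from h import *
tab(.07,1.8)
cv2.imwrite("pics/s3.png",cv2.resize(viewer.get_image("side")[160:280,190:380,::-1],None,fx=3,fy=3,interpolation=2))
E
```

```text
gap 0.007671691580195852 [ 0.16  0.06 -0.47]
end gap 0.0074401999799716765 [ 0.56 -2.16  0.36]
t 38.525 q [ 0.05  0.65  0.09  1.48 -0.06  1.02  1.29]
```

View pics/s3.png

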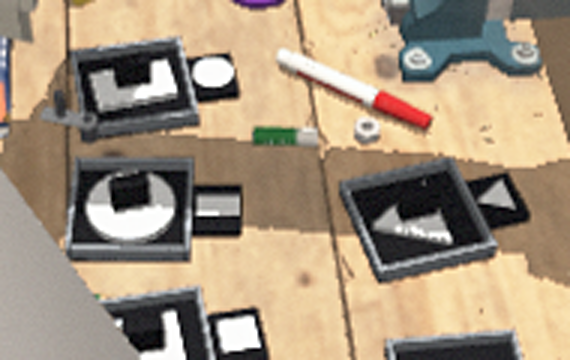

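The tab at (70,115) now points out over the far rim and the recess is clear. The triangle also lies flat in its holder at (415,220).

```bash
python3 - <<'E'
from h import *
manip.move_pose([.6444,-.137,.14],Y(10))
transfer('rnd','spare',10)
transfer('obl','rnd',8.8)
transfer('spare','obl',.2)
manip.servo_line([.6,-.02,.16],None,.25)
tab(1.8,.08)
cv2.imwrite("pics/s4.png",cv2.resize(viewer.get_image("side")[160:300,190:380,::-1],None,fx=3,fy=3,interpolation=2))
manip.servo_line([.5,0,.25],None,.25);manip.move_pose([.5,0,.25],Y(0))
manip.servo_line([.69,-.01,.25],vel=.3);manip.sleep(.3)
cv2.imwrite("pics/w5.png",viewer.get_image("wrist")[:,:,::-1])
print(manip.current_clock())
E
```

```text
rnd spare gap 0.012035869567568648 0.011975062469713471 [ 0.52  0.08 -1.58]
  at place [0.442  0.1641 0.0184] [-0.18 -0.56 -1.19]
  t 47.1083
obl rnd gap 0.011507141530301053 0.011909546380948231 [-0.54  0.54 -0.61]
  at place [ 0.6447 -0.137   0.0184] [ 0.37  0.09 -0.38]
  t 55.0167
spare obl gap 0.011808316851261073 0.01200172302237368 [-0.95 -0.38 -1.02]
  at place [ 0.6512 -0.0137  0.0184] [-0.55  0.13 -1.26]
  t 63.8833
gap 0.007549681817023633 [ 0.45 -0.    0.08]
end gap 0.007356273659829577 [ 1.32 -1.78  0.79]
t 73.0833 q [-0.25  0.66  0.55  1.58 -0.38  1.02 -0.17]
77.1417
```

View pics/w5.png

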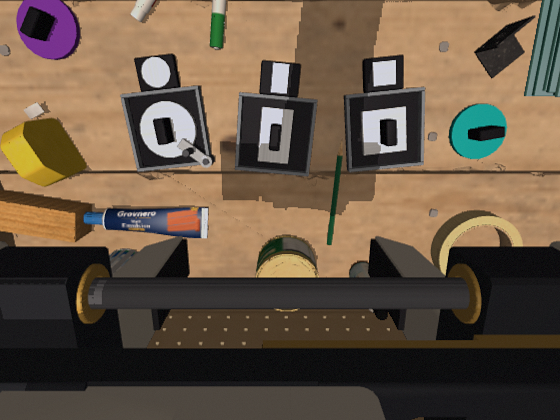

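View pics/s4.png

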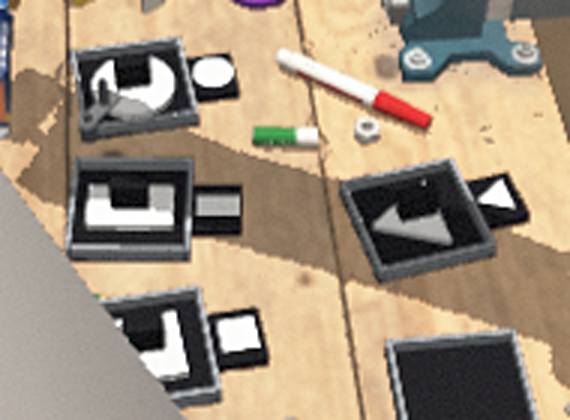

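In the wrist picture, the round (168,130) lies under the tab (195,150), the oblong is at (275,135) and the square at (385,130). The side picture shows the triangle flat at (415,220). All four match their badges, so I hand in.

```bash
python3 -c "
from h import *
print(manip.hand_in())"
```

```text
the job is handed in; nothing more can be done
None
```

I handed the job in at about 77 s on the robot's clock: in the last pictures all four templates lie in the holders with their own badges and the tab is back over the round one, but no verdict came back at hand-in.

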